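Clamp a food tin's lid home with the upright bar clamp

ROBOT

A 6-joint arm with a two-finger parallel gripper is mounted at the origin on the work surface. World frame = base frame: x ahead of the robot, y to its left, z up, the work surface at z = 0. Lengths are in m, angles in rad, forces in N, time in s.
With the tool pointing down it reaches from about 0.375 to 0.925 m from the base axis. Payload 5.7 kg.
Tool frame: the origin (TCP) lies midway between the tips of the shut fingers; the grasp point (between the pads) lies 19 mm behind it; z points along the fingers, x is the direction in which the jaws open and shut, and the axes are right-handed (so a half turn about z gives the same grasp; the last joint's range is limited). The gripper opens to 88 mm and grips with 3 to 60 N. Pads are 20 mm wide; open, the fingers measure 115 mm over their backs; the gripper's body (75 mm by 178 mm) begins 61 mm behind the grasp point.
Start: joints at [-1.333, 0.359, 1.51, -0, 1.272, -0.115], TCP at [0.207, -0.563, 0.223] pointing down, gripper open.
Joint ranges: [-2.97, 2.97], [-1.01, 2.36], [0.21, 2.38], [-0.96, 4.11], [0.2, 2.71], [-2.98, 2.98]. Speed limits (rad/s): [2.39, 2.39, 3.14, 3.14, 3.14, 3.14].

INTERFACE

Orientations are given as a unit quaternion [x, y, z, w].
In Python, from bench import move_ptp, servo_line, goto_joints, move_gripper, sleep, inverse_kinematics, capture, PlanningError, close_job, spot_in, silhouettes, current_clock, current_joint_pos, current_qvel, current_joint_torque, current_position, current_orientation, current_force, current_torque, current_finger_gap gives the robot as it stands. Calls block until the motion is done:
- move_ptp(position, orientation): joint-space move of the TCP to a pose.
- servo_line(position, orientation=None, rate=0.15, contact_N=None): straight line of the TCP; orientation=None keeps the orientation; rate is the mean speed in m/s. With contact_N (N) it stops when the force on the tool has changed by that much, and returns True; else False.
- goto_joints(angles): joint-space move.
- move_gripper(opening): finger opening in m; the grip force is fixed at half the most; returns when the fingers have stopped.
- sleep(seconds).
- inverse_kinematics(position, orientation): joint angles nearest the present ones, or None.
- capture(name): name is "scene" or "top"; returns a dict with "image" (400x640x3 uint8, blue, green, red), "range_z" (400x640 float32, m along the optical axis (not along the pixel's ray), 0 where there is no reading), "intrinsics" (3x3 intrinsics, pixels), "k1" (the pictures are not rectified: a ray, as slopes to the right and down, at radius r is drawn at 1 + k1 r^2 times it, then the intrinsics apply), "R" (3x3) and "t" (3): a world point X has camera coordinates R X + t. Camera axes: x right, y down, z forward; pixel columns grow to the right and rows downward; lengths in m; the calibration is good to about 2 mm. A picture is of the moment at which its call begins.
A pose or a line that the arm cannot do raises PlanningError and nothing moves.
- close_job(): hands the job in, once; it reports no verdict.
Trained networks look in the newest picture that a camera, given by its name, has taken for a name from the list of things; names that differ only in an ending like _2 or _b are one class to them, and where a whole thing is asked for, a point or a joint stands for the part that bears it (a point fixed in the world has none). Each returns a list of dicts, best first, with "conf" (0 to 1); they miss things now and then, are a little off and sometimes report something else, mostly with a low value. They report only what shows in the picture. A call takes as long as a camera call. They do not tell look-alikes from the thing itself.
- spot_in(camera, query): "xy" ([column, row] in pixels, amid what is visible of it).
- silhouettes(camera, query): "region" (400x640 bool, what is visible of it) and "xy" ([column, row] in pixels, amid what is visible of it).
Readings, each from a call of its own:
- current_clock(): time.
- current_joint_pos(): joint angles.
- current_qvel(): joint speeds.
- current_joint_torque(): joint torques, N m.
- current_position(): TCP position.
- current_orientation(): TCP orientation.
- current_force(): force on the tool from outside, world axes, zero at the start.
- current_torque(): the same for the moment, N m.
- current_finger_gap(): finger opening in m.
Only numpy, scipy, OpenCV 4.12 (cv2) and the standard library are available. Lean on these libraries where they do the work, as an engineer would, in place of code of your own. Each camera call takes 0.05 s, during which the arm holds its last target.

TASK

In the canteen kitchen a food tin stands under the upright blue bar clamp, its lid riding high on the springy red seal. Slide the clamp's jaw down its bar until its black foot bears on the lid and the jaw cocks on the bar and grips it, then screw the red handle clockwise until the lid is fully home on the tin's rim and the clamp is firmly tight, but do not crush the tin. Press the lid home with the screw, not by shoving the jaw; leave the tin where it stands and the other things alone, and let go.

Things in the scene. Friction and masses are not known exactly. Their poses are not given: they have to be found in the camera images.
- clamp: the upright bar clamp's fixed frame. Foot plate 270 x 150 x 12 mm, a flat steel bar 20 x 10 mm (x, y) rising from it to 210 mm above the table. Origin: on the table, under the screw's axis; the bar's axis is 100 mm from it towards -x of this frame, the plate reaches from x -155 to +115 mm; z up. The blue jaw has a sleeve round the bar and an arm towards +x that carries the vertical screw
- thumb_rest (a point): centre of the top face (20 x 18 mm) of the yellow-topped blue post on the sliding jaw, where the jaw is pushed straight down (or the post pinched across its 18 mm, along the frame's y). The post stands beside the bar, 24 mm from the bar's axis towards +y of the clamp, and 50 mm above the jaw's arm. Axes as the clamp's when the jaw is level
- carriage (a joint): how far the jaw has slid down the bar, m (0 to 0.085; starts at 0 to 0.025; first touch of the lid at about 0.050 to 0.055, bound some 6 to 10 mm further on). The jaw stays at any height where it is left; pushed at the post it slides down at 2 to 8 N, friction differing from time to time; pushed out on its arm it jams. It is sluggish: move it at 50 mm/s or less
- jaw (a joint): tilt of the jaw on the bar, rad: -0.03 to -0.05 drooping by its own weight, about +0.03 to +0.05 when the work has lifted its screw end and it is bound. Once the foot is on the lid, push on at the post in small steps until the push is at least 14 N and 8 N above that of sliding, then stop (25 N is too much): it stays bound when let go
- handle_grip (a point): centre of the red wing handle on the screw: a bar 56 mm long (this frame's x), 13 mm thick (y), 24 mm high (z up), taken across its thickness from above. The jaw arm's top is 48 mm below it at first (24 mm at most when screwed right down); nothing else is within 60 mm of its axis at its height. Usually 1 to 2.5 rad of turning are needed after binding
- handle (a joint): turn of the handle, rad, growing clockwise seen from above (0 to 9; starts at 0 to 0.35). Each radian lowers handle and foot 2.4 mm against the jaw (15 mm a turn). Stiff (0.22 N m, plus 0.0024 N m per N of foot force); stays where it is left. Pressing down or lifting on the handle while turning disturbs the clamp: let the hand give way (about 8 N per mm) and sink with it
- foot_face (a point): centre of the underside of the black foot, 103 mm below handle_grip and moving with it; faces the lid
- tin: the loose steel food tin being closed, 116 mm across, 0.6 to 1 kg; origin at the centre of its underside, on the foot plate 12 mm above the table. Its lid, a 120 mm flat disc, rides on a springy seal
- lid_top (a point): centre of the lid's flat top: 76 mm above the tin's underside when high, 72 mm when home on the rim (hard stop). The seal resists with 8 N per mm (32 N at home). While the lid sinks the handle sinks with the thread; once it is home the handle hardly sinks further and the foot force climbs about 60 N per radian: stop 0.2 to 0.5 rad later; 90 N crushes the tin
- spare_seal: bystander: small red ring 34 mm across lying on the clamp's foot plate
- spare_tin: bystander: a closed steel tin with a black knob, 120 mm across, 86 mm high
- bowl: bystander: steel bowl 130 mm across
- spoon: bystander: steel spoon 240 mm long
- mug: bystander: white mug, 76 mm across, 85 mm high
- foot: the screw with its black round foot, 32 mm across; origin on the screw's axis 45 mm above the foot's face, z up
Not all that is in view belongs to the job. Leave any green or purple look-alike of the tin alone.

How it is judged:
By the outcome, as a careful person would: the job done as asked, in the order asked, and still so for the second after the job is handed in, with the robot touching nothing.
It also fails if it takes over 72 s, if anything falls off the work surface, if the arm or the gripper's body presses on something with over 40 N, if the wrist force passes 120 N, or if a joint passes its speed limit or range.

## Working session

There is one attempt and no reset: what is moved stays moved. The work goes in short steps, each a Python script; the robot and the scene stay as the last script left them, time stands still between calls to the robot, and variables do not carry over. Pictures are saved under pics/ and viewed, and the job is handed in when it is done.

```bash
ls; mkdir -p pics; python3 - <<'E'
from bench import *
import cv2
print(current_clock(),current_position(),current_orientation(),current_force(),current_finger_gap())
for n in ("scene","top"):
    c=capture(n); cv2.imwrite(f"pics/{n}0.png",c["image"]); print(n,c["intrinsics"],c["k1"],c["R"],c["t"])
    for q in ("clamp","thumb_rest","handle_grip","tin","lid_top","foot_face","spare_tin"):
        print(q,[(round(d["conf"],2),[int(v) for v in d["xy"]]) for d in spot_in(n,q)])
E
```

```text
pics
0.0 [ 0.20713477 -0.56236539  0.22181568] [ 8.20210195e-01 -5.72061515e-01 -6.84123881e-04 -6.25752696e-04] [ 0.72670734 -0.22845358  0.81966483] 0.08804821990949283
scene [[448.81605133   0.         312.0301376 ]
 [  0.         448.81605133 195.61899075]
 [  0.           0.           1.        ]] -0.10695183514877668 [[ 0.40625404  0.91373282 -0.00707037]
 [ 0.62569416 -0.2838118  -0.72660696]
 [-0.66593128  0.29076312 -0.68701698]] [-0.24292667 -0.25158845  1.65750786]
clamp [(0.96, [296, 250]), (0.24, [282, 182])]
thumb_rest [(0.78, [283, 181]), (0.62, [280, 188])]
handle_grip [(0.56, [277, 185])]
tin [(0.71, [275, 232]), (0.58, [349, 187]), (0.56, [336, 289])]
lid_top [(0.97, [277, 223]), (0.7, [336, 283]), (0.65, [348, 180]), (0.42, [284, 216])]
foot_face [(0.64, [281, 190])]
spare_tin [(0.86, [163, 290]), (0.54, [397, 165])]
top [[376.84186957   0.         325.66449312]
 [  0.         376.84186957 200.79284264]
 [  0.           0.           1.        ]] -0.047185727064909755 [[ 0.01169601 -0.99990718  0.00698755]
 [-0.98014495 -0.01284757 -0.19786563]
 [ 0.19793704 -0.00453457 -0.98020425]] [-0.00452276  0.62288666  1.1426306 ]
clamp [(0.86, [347, 233]), (0.21, [339, 232])]
thumb_rest [(0.55, [347, 227])]
handle_grip [(0.58, [354, 205])]
tin [(0.83, [354, 215]), (0.8, [334, 146]), (0.66, [269, 241])]
lid_top [(0.88, [353, 217]), (0.88, [337, 143]), (0.63, [269, 240])]
foot_face [(0.54, [353, 206])]
spare_tin [(0.6, [455, 199])]
```

View pics/scene0.png

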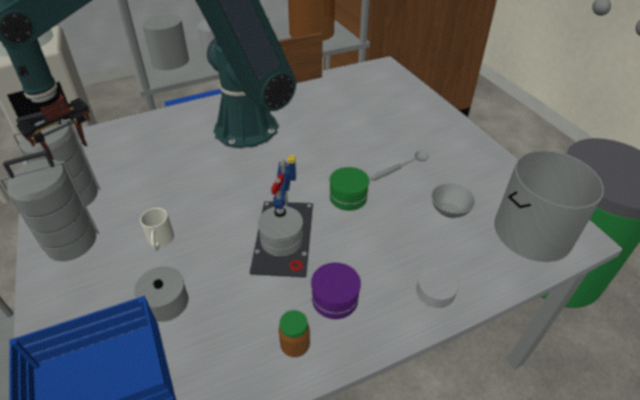

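View pics/top0.png

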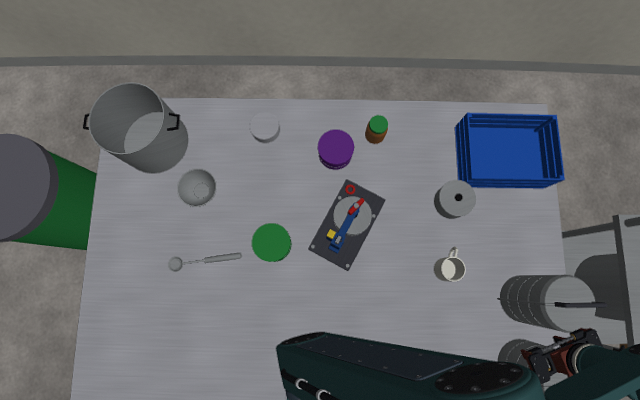

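```bash
python3 - <<'E'
import cv2
a=cv2.imread("pics/scene0.png")[140:290,210:360]; b=cv2.imread("pics/top0.png")[150:300,290:440]
cv2.imwrite("pics/crop0.png",cv2.resize(cv2.hconcat([a,b]),(800,400),interpolation=cv2.INTER_CUBIC))
E
```

```text
(no output)
```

View pics/crop0.png

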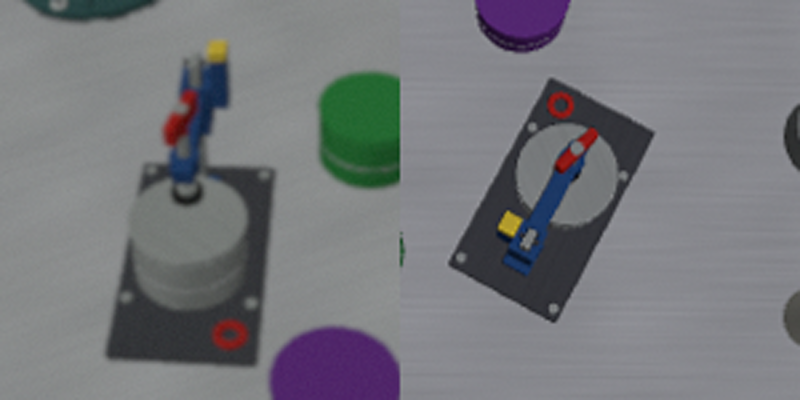

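The target is the steel tin under the blue clamp (top 354,215; scene 277,230). The look-alikes are the green tin (top 271,242; scene 349,187) and the purple tin (top 336,148; scene 336,289). The other steel tin is the spare with the black knob (top 455,199). The crop confirms that the clamp stands over the steel tin, with the yellow post at top (331,233) and the red handle at about (356,206). Next I'll work out the positions.

```bash
cat > h.py <<'E'
import numpy as np, cv2
from bench import *
def ray(c,px):
    K=np.array(c["intrinsics"]);d=np.array([c["k1"],0,0,0,0.])
    u=cv2.undistortPoints(np.array(px,float).reshape(-1,1,2),K,d)[:,0]
    R=np.array(c["R"]);t=np.array(c["t"])
    D=np.c_[u,np.ones(len(u))]
    return -R.T@t, D@R   # origin, dirs (camera z=1)
def at_z(c,px,z):
    o,D=ray(c,px); return o+D*((z-o[2])/D[:,2])[:,None]
def at_depth(c,px):
    o,D=ray(c,px); p=np.round(np.array(px)).astype(int).reshape(-1,2)
    return o+D*np.array(c["range_z"])[p[:,1],p[:,0]][:,None]
def tri(cs,pxs):
    A=np.zeros((3,3));b=np.zeros(3);L=[]
    for c,p in zip(cs,pxs):
        o,D=ray(c,[p]);d=D[0]/np.linalg.norm(D[0]);P=np.eye(3)-np.outer(d,d);A+=P;b+=P@o;L.append((o,P))
    x=np.linalg.solve(A,b); return x,[np.linalg.norm(P@(x-o)) for o,P in L]
def mask(img,kind,box=None):
    h=cv2.cvtColor(img,cv2.COLOR_BGR2HSV);H,S,V=[h[...,i].astype(int) for i in range(3)]
    if kind=="y": m=(H>18)&(H<36)&(S>130)&(V>110)
    if kind=="r": m=((H<8)|(H>172))&(S>140)&(V>70)
    if kind=="b": m=(H>100)&(H<125)&(S>130)
    if kind=="d": m=(V<85)&(S<60)
    if box:
        k=np.zeros_like(m);k[box[1]:box[3],box[0]:box[2]]=1;m&=k
    return m
def blob(m):
    n,l,s,c=cv2.connectedComponentsWithStats(m.astype(np.uint8),connectivity=8)
    return [(int(s[i,4]),c[i].round(1).tolist(),l==i) for i in np.argsort(-s[1:,4])+1]
E
python3 - <<'E'
from h import *
T=capture("top");S=capture("scene")
BT=(300,170,395,280);BS=(245,140,320,280)
for k in "yr":
    for c,b in((T,BT),(S,BS)):
        for x in blob(mask(c["image"],k,b))[:3]:
            ys,xs=np.nonzero(x[2]); P=at_depth(c,np.c_[xs,ys]); 
            print(k,x[0],x[1],np.median(P,0).round(4),P.min(0).round(3),P.max(0).round(3))
bt=lambda c,b,k,i=0:blob(mask(c["image"],k,b))[i][1]
print("yellow",tri([T,S],[bt(T,BT,"y"),bt(S,BS,"y")]))
# plate
m=mask(T["image"],"d",BT)
x=blob(m)[0]; print(x[:2])
cnt=max(cv2.findContours(x[2].astype(np.uint8),0,1)[0],key=cv2.contourArea)[:,0]
P=at_z(T,cnt,0.012)[:,:2]
r=cv2.minAreaRect((P*1000).astype(np.float32));print("rect",r,cv2.boxPoints(r))
for n,c in(("top",T),("scene",S)):
  for q in("thumb_rest","handle_grip","lid_top","tin","clamp","spare_seal"):
    s=silhouettes(n,q)
    if s:
        d=s[0];ys,xs=np.nonzero(d["region"]);P=at_depth(c,np.c_[xs,ys]);print(n,q,round(d["conf"],2),len(xs),np.median(P,0).round(4),P.min(0).round(3),P.max(0).round(3))
E
```

```text
y 51 [330.8, 233.4] [ 0.5007 -0.0115  0.2275] [ 0.49  -0.022  0.198] [ 0.512 -0.001  0.232]
y 40 [291.1, 159.0] [ 0.5064 -0.0163  0.2265] [ 0.492 -0.026  0.218] [ 0.514 -0.007  0.231]
r 58 [349.6, 188.9] [ 0.6735 -0.0762  0.0174] [ 0.658 -0.092  0.009] [ 0.691 -0.061  0.022]
r 38 [351.9, 210.1] [ 0.5645 -0.068   0.2329] [ 0.554 -0.082  0.175] [ 0.575 -0.057  0.239]
r 32 [360.3, 201.4] [ 0.5887 -0.0914  0.2327] [ 0.579 -0.107  0.087] [ 0.609 -0.082  0.239]
r 99 [295.9, 265.1] [ 0.6754 -0.0805  0.0167] [ 0.656 -0.097  0.009] [ 0.693 -0.064  0.021]
r 97 [277.1, 184.6] [ 0.5907 -0.0883  0.2317] [ 0.562 -0.103  0.216] [ 0.603 -0.065  0.237]
yellow (array([ 0.49997877, -0.01265564,  0.22080492]), [np.float64(0.0016448150921732347), np.float64(0.001644815092173264)])
(1983, [345.0, 229.5])
rect ((556.5606079101562, -67.81002807617188), (148.5245361328125, 268.2682800292969), 62.13053512573242) [[ 403.2695    -70.7568  ]
 [ 640.42267  -196.16116 ]
 [ 709.8517    -64.86326 ]
 [ 472.69855    60.541107]]
top thumb_rest 0.74 470 [ 0.5287 -0.0523  0.1796] [ 0.384 -0.095  0.028] [0.596 0.009 1.243
[... 318 characters left out ...]
 [ 0.384 -0.189 -0.004] [0.707 0.056 1.243]
top spare_seal 0.47 31 [ 0.6663 -0.078   0.0176] [ 0.659 -0.088  0.009] [ 0.677 -0.064  0.022]
scene thumb_rest 0.6 725 [ 0.5704 -0.069   0.1786] [ 0.353 -0.331 -0.005] [ 1.36  -0.002  0.954]
scene handle_grip 0.69 161 [ 0.5845 -0.0836  0.2317] [ 0.328 -0.105 -0.002] [ 0.603 -0.013  0.238]
scene lid_top 0.85 879 [0.4905 0.1676 0.076 ] [ 0.348 -0.331 -0.004] [1.36  0.28  0.954]
scene tin 0.88 2287 [ 0.8216 -0.0383  0.0749] [ 0.693 -0.331 -0.003] [1.36  0.053 0.954]
scene clamp 0.81 2809 [ 0.5941 -0.075   0.013 ] [ 0.238 -0.331 -0.004] [1.36  0.077 0.954]
scene spare_seal 0.46 90 [ 0.6759 -0.081   0.0169] [ 0.657 -0.096  0.009] [ 0.693 -0.065  0.021]
```

The clamp origin comes out at about (0.574, -0.077) with yaw -0.486. The post top is at about (0.500, -0.011, 0.227) and the handle is turned about 0.28 rad. Next I'll check reachability and where joint 6 sits for the push and for the turning.

```bash
cat >> h.py <<'E'
from scipy.spatial.transform import Rotation as Ro
YAW=-0.4864
UX=np.array([np.cos(YAW),np.sin(YAW),0]);UY=np.array([-np.sin(YAW),np.cos(YAW),0])
O=np.array([0.5743,-0.0772,0])
def down(a):  # tool z down, tool x at world angle a
    x=np.array([np.cos(a),np.sin(a),0]);z=np.array([0,0,-1.]);return Ro.from_matrix(np.c_[x,np.cross(z,x),z]).as_quat()
def toolyaw():
    x=Ro.from_quat(current_orientation()).as_matrix()[:,0];return np.arctan2(x[1],x[0])
E
python3 - <<'E'
from h import *
print(current_clock(),toolyaw())
for a in (YAW,YAW+np.pi):
    q=inverse_kinematics([0.499,-0.011,0.26],down(a)); print("push",a,q)
for a in np.arange(-3.2,3.2,0.4):
    q=inverse_kinematics([0.576,-0.077,0.2],down(a)); print(round(a,2),None if q is None else np.round(q,2))
E
```

```text
1.5 -1.217986201259675
push -0.4864 [-1.60525355e-01  1.77716619e-01  1.67041888e+00 -4.44089210e-16
  1.29345715e+00  3.25874645e-01]
push 2.655192653589793 [-1.60525355e-01  1.77716619e-01  1.67041888e+00 -4.44089210e-16
  1.29345715e+00 -2.81571801e+00]
-3.2 [-0.25  0.35  1.58 -0.    1.21  2.95]
-2.8 [-0.25  0.35  1.58 -0.    1.21  2.55]
-2.4 [-0.25  0.35  1.58 -0.    1.21  2.15]
-2.0 [-0.25  0.35  1.58 -0.    1.21  1.75]
-1.6 [-0.25  0.35  1.58 -0.    1.21  1.35]
-1.2 [-0.25  0.35  1.58 -0.    1.21  0.95]
-0.8 [-0.25  0.35  1.58 -0.    1.21  0.55]
-0.4 [-0.25  0.35  1.58 -0.    1.21  0.15]
-0.0 [-0.25  0.35  1.58 -0.    1.21 -0.25]
0.4 [-0.25  0.35  1.58 -0.    1.21 -0.65]
0.8 [-0.25  0.35  1.58 -0.    1.21 -1.05]
1.2 [-0.25  0.35  1.58 -0.    1.21 -1.45]
1.6 [-0.25  0.35  1.58 -0.    1.21 -1.85]
2.0 [-0.25  0.35  1.58 -0.    1.21 -2.25]
2.4 [-0.25  0.35  1.58 -0.    1.21 -2.65]
2.8 None
```

```bash
python3 - <<'E'
from h import *
move_gripper(0.0)
p=current_position(); q=current_orientation()
servo_line([p[0],p[1],0.31],None,rate=0.25)
move_ptp([0.4995,-0.0105,0.29],down(YAW))
servo_line([0.4995,-0.0105,0.245],None,rate=0.1)
sleep(0.2)
f0=current_force();print("t",current_clock(),current_position(),"f0",f0,current_finger_gap())
hit=servo_line([0.4995,-0.0105,0.212],None,rate=0.02,contact_N=2.5)
print(hit,current_position(),np.array(current_force())-f0,current_clock())
np.save("f0.npy",f0)
c=capture("scene");cv2.imwrite("pics/s1.png",cv2.resize(c["image"][110:290,200:400],(800,600)))
c=capture("top");cv2.imwrite("pics/t1.png",cv2.resize(c["image"][150:300,290:440],(600,600)))
E
```

```text
t 6.375 [ 0.50008201 -0.01060831  0.24575619] f0 [ 0.94306325 -0.0118171  -0.24617108] 0.0005008736266062235
True [ 0.49910427 -0.01030212  0.22767264] [-0.88753876 -0.12018482  0.19040977] 7.3
```

View pics/s1.png

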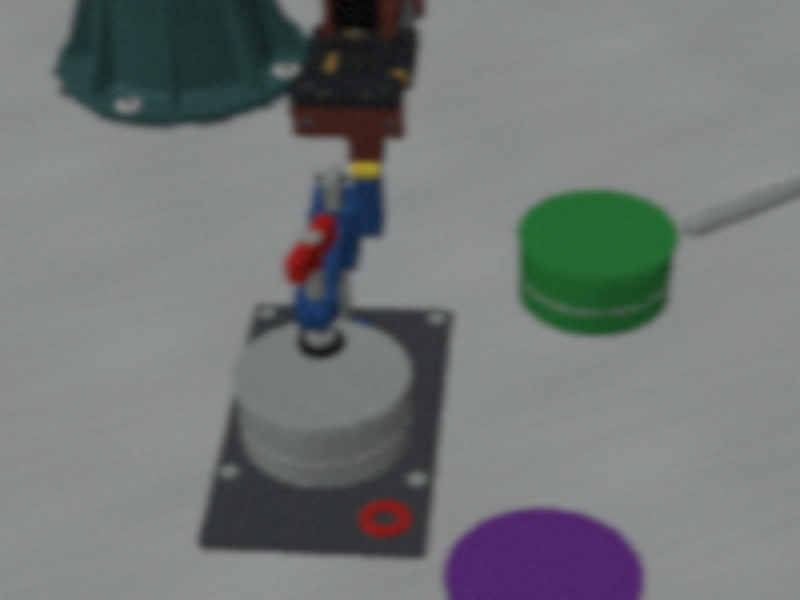

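View pics/t1.png

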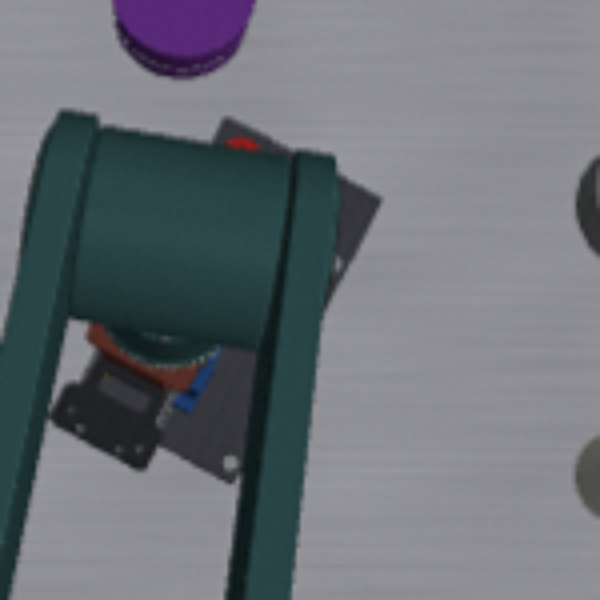

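The scene crop at (365,170) shows the closed fingertips resting centrally on the yellow top. Next I'll slide the jaw down in guarded steps.

```bash
cat > push.py <<'E'
from h import *
f0=np.load("f0.npy")
def push(z,rate,guard=12):
    hit=servo_line([0.4995,-0.0105,z],None,rate=rate,contact_N=guard)
    f=np.array(current_force())-f0;p=current_position()
    print(f"cmd {z:.4f} z {p[2]:.4f} xy {p[0]:.4f} {p[1]:.4f} f {f.round(1)} hit {hit} t {current_clock():.2f}")
    return f,hit
E
python3 - <<'E'
from push import *
z=0.2277
for i in range(5):
    z-=0.005
    f,h=push(z,0.03)
    if h or f[2]>13: break
E
```

```text
cmd 0.2227 z 0.2248 xy 0.4992 -0.0097 f [-0.9  0.6  0. ] hit True t 7.61
```

```bash
python3 - <<'E'
from push import *
z=current_position()[2]
for i in range(4):
    z-=0.002
    f,h=push(z,0.02,20)
    if h: break
E
```

```text
cmd 0.2228 z 0.2228 xy 0.4996 -0.0103 f [-1.1  2.4  1.2] hit False t 7.88
cmd 0.2208 z 0.2210 xy 0.4996 -0.0103 f [-1.3  2.1  4.1] hit False t 8.13
cmd 0.2188 z 0.2190 xy 0.4996 -0.0104 f [-1.   2.6  4.2] hit False t 8.38
cmd 0.2168 z 0.2169 xy 0.4996 -0.0104 f [-1.8  1.6  4.2] hit False t 8.63
```

```bash
python3 - <<'E'
from push import *
for z in (0.213,0.209,0.205,0.202):
    f,h=push(z,0.025,20)
    if h or f[2]>10: break
c=capture("scene");cv2.imwrite("pics/s2.png",cv2.resize(c["image"][110:290,200:400],(800,600)))
E
```

```text
cmd 0.2130 z 0.2129 xy 0.4995 -0.0105 f [-1.5  1.1  4.5] hit False t 8.93
cmd 0.2090 z 0.2088 xy 0.4995 -0.0106 f [-0.9  1.9  2.2] hit False t 9.24
cmd 0.2050 z 0.2048 xy 0.4994 -0.0107 f [-1.7  0.4  1.5] hit False t 9.55
cmd 0.2020 z 0.2018 xy 0.4995 -0.0106 f [-1.   0.8  2. ] hit False t 9.82
```

View pics/s2.png

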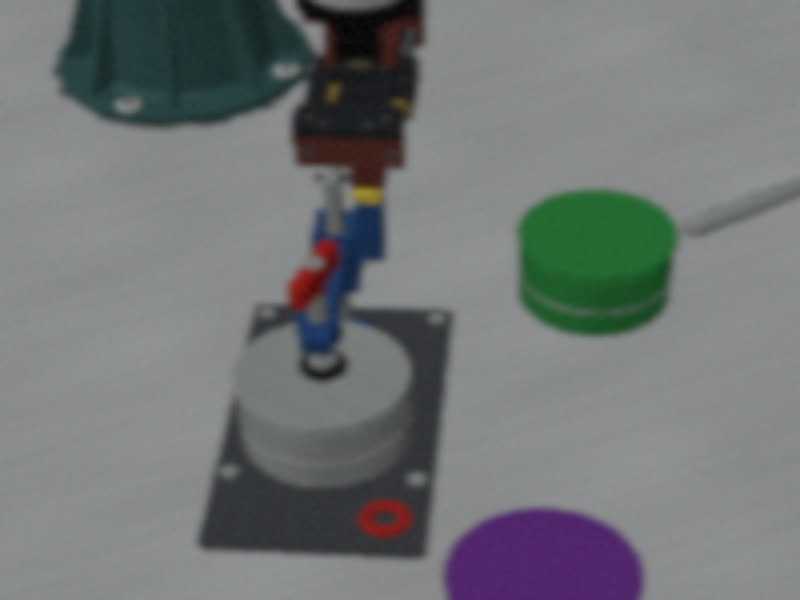

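The jaw has slid down about 23 mm and the foot (322,365) is still just above the lid. From here I'll take 1 mm steps.

```bash
python3 - <<'E'
from push import *
z=0.2018
for i in range(9):
    z-=0.001
    f,h=push(z,0.012,14)
    if h or f[2]>11: break
E
```

```text
cmd 0.2008 z 0.2007 xy 0.4995 -0.0105 f [-1.6  1.2  2.6] hit False t 10.12
cmd 0.1998 z 0.1998 xy 0.4995 -0.0105 f [-1.6  1.8  4.2] hit False t 10.37
cmd 0.1988 z 0.1988 xy 0.4995 -0.0105 f [-1.4  0.6  4. ] hit False t 10.62
cmd 0.1978 z 0.1978 xy 0.4995 -0.0105 f [-2.4  1.   4.5] hit False t 10.87
cmd 0.1968 z 0.1965 xy 0.4992 -0.0106 f [-0.9  1.   1.6] hit False t 11.12
cmd 0.1958 z 0.1955 xy 0.4994 -0.0106 f [-0.1 -0.3  0.4] hit False t 11.37
cmd 0.1948 z 0.1946 xy 0.4994 -0.0106 f [-1.  -0.3  0.3] hit False t 11.62
cmd 0.1938 z 0.1937 xy 0.4995 -0.0105 f [-1.7 -0.4  0.7] hit False t 11.87
cmd 0.1928 z 0.1927 xy 0.4994 -0.0105 f [-1.5  0.4  0.4] hit False t 12.12
```

```bash
python3 - <<'E'
from push import *
c=capture("scene");cv2.imwrite("pics/s3.png",cv2.resize(c["image"][130:250,220:340],(800,600)[::-1] and (600,600),interpolation=cv2.INTER_CUBIC))
print(np.array(current_force())-f0)
E
```

```text
[-1.25297599  0.15065219  0.13031303]
```

View pics/s3.png

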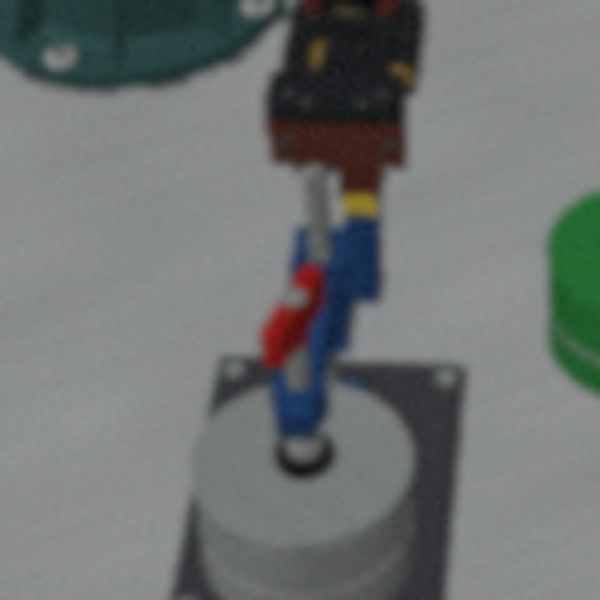

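The foot looks down on the lid (303,455) and the fingertips are still on the yellow top (360,203). The push force dropped because the lid is lifting the drooping jaw level. I'll go on in small steps.

```bash
python3 - <<'E'
from push import *
z=0.1927
for i in range(14):
    z-=0.0006
    f,h=push(z,0.008,14)
    if h or f[2]>10: break
E
```

```text
cmd 0.1921 z 0.1921 xy 0.4993 -0.0104 f [-1.5  0.5  2.1] hit False t 12.42
cmd 0.1915 z 0.1915 xy 0.4992 -0.0103 f [-2.1  1.6  3.3] hit False t 12.67
cmd 0.1909 z 0.1909 xy 0.4991 -0.0103 f [-4.1  1.4  4.1] hit False t 12.92
cmd 0.1903 z 0.1904 xy 0.4990 -0.0101 f [-4.8  2.9  5.3] hit False t 13.17
cmd 0.1897 z 0.1900 xy 0.4991 -0.0100 f [-4.4  2.9  7.9] hit False t 13.42
cmd 0.1891 z 0.1896 xy 0.4991 -0.0099 f [-5.1  3.8 11.4] hit False t 13.67
```

```bash
python3 - <<'E'
from push import *
z=0.1891
for i in range(8):
    z-=0.0003
    f,h=push(z,0.006,8)
    if h or f[2]>15.5: break
sleep(0.15);print(np.array(current_force())-f0)
E
```

```text
cmd 0.1888 z 0.1896 xy 0.4991 -0.0099 f [-5.6  4.7 12.2] hit False t 13.92
cmd 0.1885 z 0.1894 xy 0.4991 -0.0098 f [-6.3  4.5 13.5] hit False t 14.17
cmd 0.1882 z 0.1893 xy 0.4991 -0.0098 f [-7.   5.6 14.3] hit False t 14.42
cmd 0.1879 z 0.1891 xy 0.4991 -0.0097 f [-7.1  4.2 15.8] hit False t 14.67
[-7.53663367  4.65375194 16.45291971]
```

The push reached 16.4 N, about 12 N above sliding, so the jaw is bound. I'll let go, lift and look.

```bash
python3 - <<'E'
from push import *
servo_line([0.4993,-0.010,0.193],None,rate=0.02)
servo_line([0.4993,-0.010,0.27],None,rate=0.15)
move_gripper(0.06)
servo_line([0.45,0.16,0.30],down(-0.1),rate=0.25)
T=capture("top");S=capture("scene")
cv2.imwrite("pics/c4.png",cv2.hconcat([cv2.resize(T["image"][160:280,300:400],(400,480),interpolation=2),cv2.resize(S["image"][130:250,225:325],(400,480),interpolation=2)]))
BT=(300,196,395,280);BS=(245,140,320,230)
for k in "yr":
    for c,b in((T,BT),(S,BS)):
        for x in blob(mask(c["image"],k,b))[:3]:
            ys,xs=np.nonzero(x[2]); P=at_depth(c,np.c_[xs,ys]); 
            print(k,x[0],x[1],np.median(P,0).round(4),P.min(0).round(3),P.max(0).round(3))
print(current_clock())
E
```

```text
y 49 [329.7, 236.3] [ 0.4967 -0.0095  0.1887] [ 0.486 -0.019  0.146] [0.508 0.002 0.193]
y 37 [291.7, 169.2] [ 0.5033 -0.0148  0.1886] [ 0.488 -0.024  0.181] [ 0.511 -0.007  0.193]
r 33 [350.0, 213.5] [ 0.5604 -0.0648  0.1998] [ 0.551 -0.077  0.19 ] [ 0.57  -0.056  0.204]
r 29 [358.4, 205.1] [ 0.5841 -0.0877  0.2004] [ 0.574 -0.097  0.191] [ 0.592 -0.079  0.204]
r 100 [277.9, 193.7] [ 0.5864 -0.0867  0.1986] [ 0.555 -0.101  0.175] [ 0.599 -0.062  0.205]
17.8833
```

View pics/c4.png

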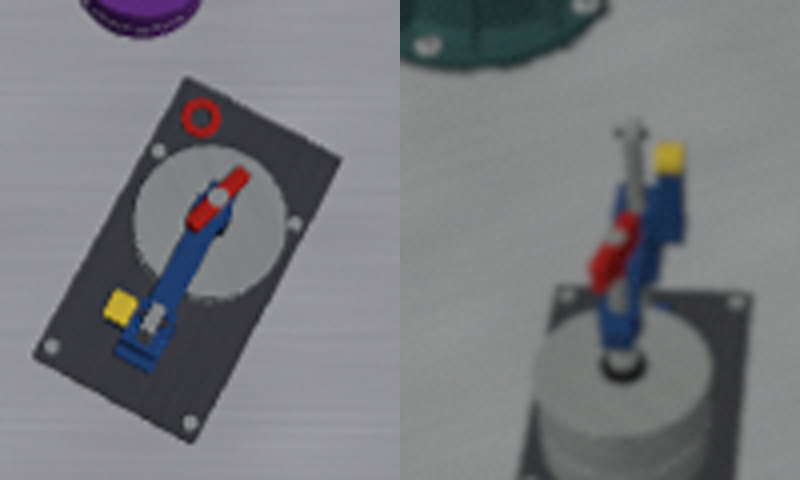

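The jaw stayed put: the post top is at 0.189 and the foot at (622,368) is on the lid. The handle centre is (0.572, -0.076, 0.190), pointing at -44°. I'll grip it across its thickness.

```bash
python3 - <<'E'
from h import *
T=capture("top")
m=mask(T["image"],"r",(300,196,395,280)); ys,xs=np.nonzero(m)
P=at_z(T,np.c_[xs,ys],0.200)[:,:2]; r=cv2.fitLine(P.astype(np.float32),cv2.DIST_L2,0,.001,.001).ravel()
a=np.arctan2(r[1],r[0]); a=a if a<0 else a-np.pi
print(a,cv2.minAreaRect((P*1000).astype(np.float32)))
A=a+np.pi/2
X,Y=0.5722,-0.0763
move_ptp([X,Y,0.25],down(A))
servo_line([X,Y,0.173],None,rate=0.06,contact_N=6)
sleep(0.2)
f1=np.array(current_force());print("f1",f1,current_torque(),current_position(),toolyaw(),A)
move_gripper(0.0)
sleep(0.1)
print("gap",current_finger_gap(),np.array(current_force())-f1,current_torque(),current_position(),current_joint_pos(),current_clock())
np.save("g.npy",np.r_[X,Y,0.173,A,f1])
c=capture("scene");cv2.imwrite("pics/s5.png",cv2.resize(c["image"][130:250,220:340],(600,600),interpolation=2))
E
```

```text
-0.76693034 ((571.9038696289062, -75.55531311035156), (11.916054725646973, 54.67836380004883), 45.64571762084961)
f1 [ 0.15349774  0.47952665 -0.22432977] [ 0.01381092 -0.1437626   0.01075408] [ 0.57237555 -0.07632514  0.17331611] 0.8038680100669566 0.803866
gap 0.01293635065458597 [1.08033568 0.42607512 0.39710085] [ 0.29042537 -0.35445799 -0.15889724] [ 0.57240616 -0.07620706  0.17306497] [-2.52184663e-01  3.75479070e-01  1.61921715e+00  3.74792666e-04
  1.14652547e+00 -1.05598277e+00] 21.675
```

View pics/s5.png

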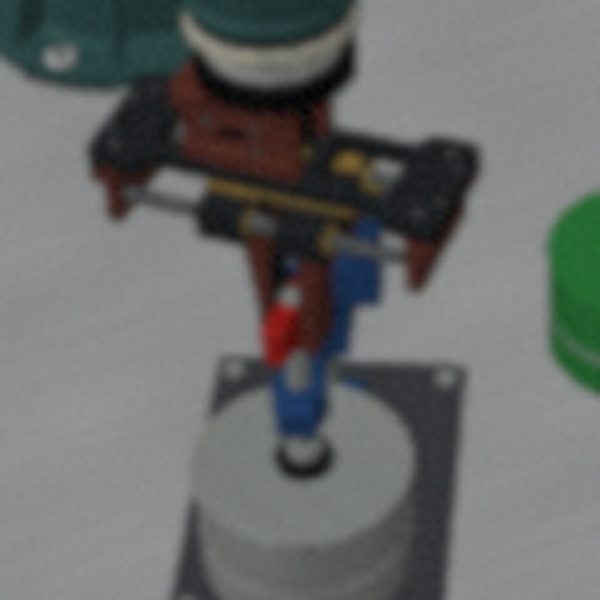

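```bash
cat > turn.py <<'E'
from h import *
import json,os
def load():
    if os.path.exists("st.json"): return json.load(open("st.json"))
    g=np.load("g.npy"); return dict(x=g[0],y=g[1],z=g[2],A=g[3],A0=g[3],f1=list(g[4:7]),rate=0.0,zc=g[2])
def turn(total,step=0.1,ff=0.0024,tz_stop=None,k=13000.):
    s=load();n=int(round(total/step))
    for i in range(n):
        s["A"]-=step
        s["z"]-=ff*step
        servo_line([s["x"],s["y"],s["z"]],down(s["A"]),rate=0.02)
        f=np.array(current_force())-s["f1"];tq=current_torque();p=current_position();y=toolyaw()
        turned=(s["A0"]-y+np.pi)%(2*np.pi)-np.pi
        if turned<-0.5: turned+=2*np.pi
        print(f"cmd {s['A0']-s['A']:.2f} act {turned:.3f} z {p[2]*1000:.2f} zc {s['z']*1000:.2f} f {f.round(1)} tz {tq[2]:.3f} gap {current_finger_gap()*1000:.1f} t {current_clock():.2f}")
        s["z"]+=np.clip(0.8*f[2]/k,-0.0006,0.0006)
        s["x"]+=np.clip(0.3*f[0]/k,-.0002,.0002); s["y"]+=np.clip(0.3*f[1]/k,-.0002,.0002)
        json.dump({a:(float(b) if not isinstance(b,list) else b) for a,b in s.items()},open("st.json","w"))
        if abs(f[2])>12: print("Fz stop");break
E
python3 - <<'E'
from turn import *
turn(0.4)
E
```

```text
cmd 0.10 act 0.098 z 172.89 zc 172.76 f [0.9 1.  0.7] tz -0.150 gap 12.7 t 21.98
cmd 0.20 act 0.196 z 172.71 zc 172.56 f [ 1.9  2.4 -0.2] tz -0.173 gap 12.7 t 22.23
cmd 0.30 act 0.295 z 172.50 zc 172.31 f [1.8 3.3 1.1] tz -0.101 gap 12.6 t 22.48
cmd 0.40 act 0.395 z 172.38 zc 172.14 f [2.9 2.2 1.2] tz -0.093 gap 12.9 t 22.73
```

```bash
python3 - <<'E'
from turn import *
turn(0.4)
c=capture("scene");cv2.imwrite("pics/s6.png",cv2.resize(c["image"][130:250,220:340],(600,600),interpolation=2))
E
```

```text
cmd 0.50 act 0.495 z 172.20 zc 171.97 f [3.3 1.4 1.7] tz -0.040 gap 12.5 t 22.98
cmd 0.60 act 0.594 z 172.05 zc 171.84 f [3.5 1.8 0.9] tz -0.043 gap 12.9 t 23.23
cmd 0.70 act 0.694 z 171.91 zc 171.65 f [3.  2.8 0.6] tz -0.023 gap 12.8 t 23.48
cmd 0.80 act 0.794 z 171.72 zc 171.45 f [3.5 2.3 0.6] tz -0.035 gap 12.7 t 23.73
```

View pics/s6.png

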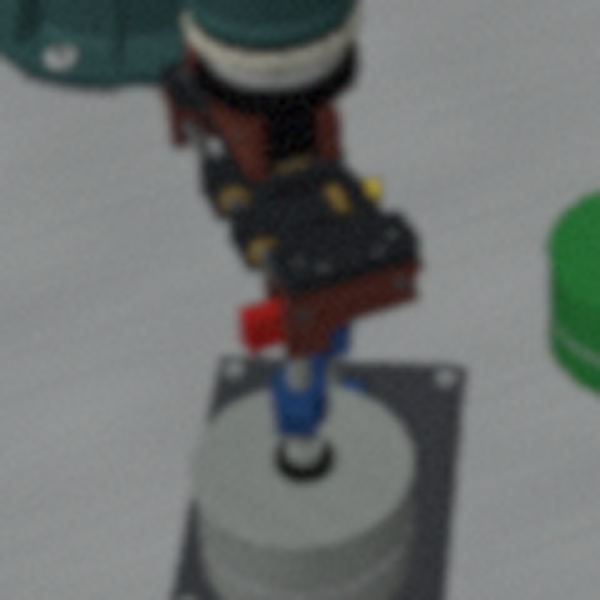

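The handle turns with the hand (red end at 263,325) and sinks about 1.7 mm/rad, which fits the lid sinking against some clamp flex. I'll go on in finer steps and watch for the sinking to stop.

```bash
sed -i 's/ t {current_clock/ j6 {current_joint_torque()[5]:.3f} t {current_clock/' turn.py; python3 - <<'E'
from turn import *
turn(0.5,ff=0.0015)
E
```

```text
cmd 0.90 act 0.894 z 171.60 zc 171.34 f [4.5 2.1 0. ] tz -0.006 gap 13.0 j6 0.224 t 24.02
cmd 1.00 act 0.994 z 171.44 zc 171.19 f [ 4.1  2.  -0.1] tz -0.009 gap 13.4 j6 0.238 t 24.27
cmd 1.10 act 1.094 z 171.30 zc 171.03 f [5.2 1.5 0.2] tz -0.007 gap 13.5 j6 0.265 t 24.52
cmd 1.20 act 1.194 z 171.13 zc 170.90 f [4.4 1.8 0.3] tz 0.048 gap 13.0 j6 0.269 t 24.77
cmd 1.30 act 1.294 z 171.01 zc 170.77 f [5.6 1.7 0.1] tz 0.089 gap 13.3 j6 0.272 t 25.02
```

```bash
python3 - <<'E'
from turn import *
turn(0.3,ff=0.0014,step=0.06)
E
```

```text
cmd 1.36 act 1.354 z 170.92 zc 170.69 f [ 3.9  1.  -0.2] tz 0.196 gap 13.2 j6 0.296 t 25.27
cmd 1.42 act 1.414 z 170.80 zc 170.59 f [ 5.4 -0.3 -1.1] tz 0.154 gap 12.9 j6 0.287 t 25.52
cmd 1.48 act 1.474 z 170.71 zc 170.44 f [ 5.1 -0.3 -0.4] tz 0.187 gap 13.2 j6 0.301 t 25.77
cmd 1.54 act 1.534 z 170.60 zc 170.33 f [ 4.5 -0.2 -0.9] tz 0.136 gap 13.2 j6 0.275 t 26.02
cmd 1.60 act 1.594 z 170.58 zc 170.20 f [ 4.8 -2.2  0.9] tz 0.182 gap 13.3 j6 0.303 t 26.27
```

```bash
python3 - <<'E'
from turn import *
turn(0.24,ff=0.001,step=0.06)
E
```

```text
cmd 1.66 act 1.654 z 170.54 zc 170.19 f [ 4.8 -0.8  1.1] tz 0.151 gap 13.2 j6 0.283 t 26.52
cmd 1.72 act 1.714 z 170.57 zc 170.20 f [ 5.3 -1.6  0.6] tz 0.223 gap 13.2 j6 0.323 t 26.77
cmd 1.78 act 1.774 z 170.51 zc 170.18 f [ 4.8 -2.3  0.5] tz 0.203 gap 13.3 j6 0.329 t 27.02
cmd 1.84 act 1.834 z 170.51 zc 170.15 f [ 4.6 -3.5  1.3] tz 0.192 gap 13.2 j6 0.311 t 27.27
```

The sinking stopped at about 1.56–1.6 rad of turn, so the lid is home. One more small step takes it about 0.34 rad past that, then I'll release.

```bash
python3 - <<'E'
from turn import *
turn(0.07,ff=0.0,step=0.07)
s=load()
sleep(0.1)
move_gripper(0.05)
print(np.array(current_force())-s["f1"],current_finger_gap(),current_position())
servo_line([s["x"],s["y"],0.26],None,rate=0.1)
servo_line([0.45,0.16,0.30],down(s["A"]+0.3),rate=0.25)
T=capture("top");S=capture("scene")
cv2.imwrite("pics/c7.png",cv2.hconcat([cv2.resize(T["image"][160:280,300:400],(400,480),interpolation=2),cv2.resize(S["image"][130:250,225:325],(400,480),interpolation=2)]))
for k in "yr":
    for c,b in((T,(300,196,395,280)),(S,(245,140,320,230))):
        for x in blob(mask(c["image"],k,b))[:2]:
            ys,xs=np.nonzero(x[2]); P=at_depth(c,np.c_[xs,ys]); print(k,x[0],x[1],np.median(P,0).round(4))
# lid height, depth in lid area before/now
px=np.array([[x,y] for x in range(330,378) for y in range(195,240)]);P=at_depth(T,px)
d=np.linalg.norm(P[:,:2]-O[:2],axis=1);L=P[(d<.055)&(P[:,2]>.07)&(P[:,2]<.1)];print("lid",len(L),np.median(L,0).round(4))
print(current_clock())
cv2.imwrite("pics/s8.png",S["image"])
E
```

```text
cmd 1.91 act 1.904 z 170.48 zc 170.23 f [ 4.4 -2.6  0.8] tz 0.177 gap 13.3 j6 0.331 t 27.52
[-0.68120078 -0.26854749  0.20024622] 0.05016468816073637 [ 0.5741775  -0.07588583  0.17023313]
y 48 [329.6, 236.7] [ 0.4942 -0.0094  0.1889]
y 38 [291.8, 169.0] [ 0.5009 -0.0142  0.1893]
r 31 [350.9, 204.5] [ 0.5866 -0.0678  0.1977]
r 30 [356.6, 215.0] [ 0.5559 -0.0833  0.1973]
r 137 [279.2, 193.9] [ 0.5828 -0.0805  0.1915]
lid 696 [ 0.5753 -0.0824  0.0834]
30.7417
```

View pics/c7.png

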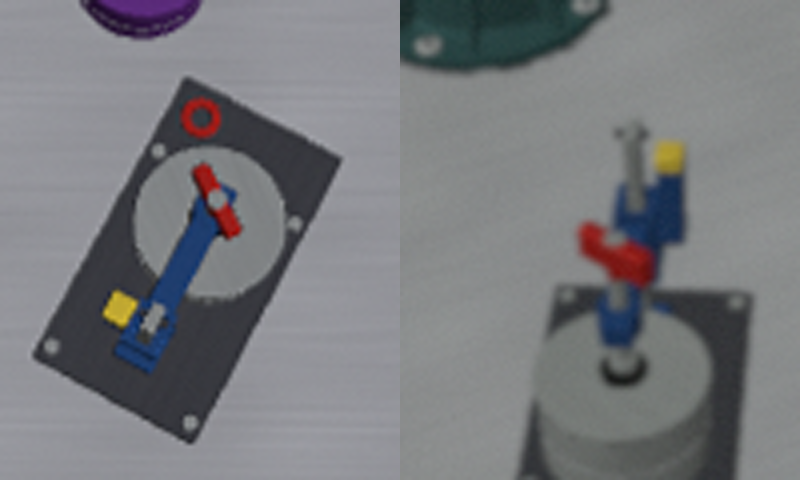

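View pics/s8.png

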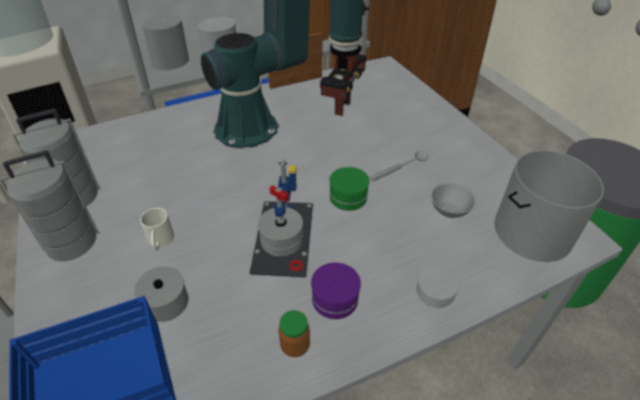

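```bash
python3 -c "
from bench import *
close_job()"
```

```text
the job is handed in; nothing more can be done
```

The lid is fully home on the tin's rim, the clamp is tight by my checks, and I've handed the job in. The clock read about 31 s of the 72 s allowed at my last check.

- **Binding the jaw:** I pushed it straight down on the yellow post with closed fingers. It slid at about 4 N, the foot met the lid, and I stopped at 16.4 N. The jaw stayed bound when I let go.
- **Screwing down:** I gripped the red handle and turned it 1.90 rad clockwise, sinking with it. The vertical force stayed within about 2 N. The handle stopped sinking at about 1.56 rad, so I went about 0.34 rad past that, with turning torque up from about 0.22 to 0.33 N m. I estimate roughly 50 N at the foot from the turn past home; foot force was not measured directly.
- **Last checks:** The lid top reads 0.083 m, against an expected 0.084 m when home. The handle's final angle matches the turn, so it did not slip, and the post height has not changed since binding. The tin and the other things look unmoved, and the arm is clear with the gripper open.

One small disagreement is that the handle sank about 1.6 mm per radian instead of the thread's 2.4. I put this down to flex in the clamp. None of the checks failed.

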